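Short spin on a bench microcentrifuge

ROBOT

A 7-joint arm with a two-finger parallel gripper is mounted at the origin on a cart in front of the work surface, level with it; the furniture and walls round the work are solid. World frame = base frame: x ahead of the robot, y to its left, z up, the work surface at z = 0. Lengths are in m, angles in rad, forces in N, time in s.
With the tool pointing down it reaches from about 0.425 to 0.925 m from the base axis. Payload 6.8 kg.
Tool frame: the origin (TCP) lies midway between the tips of the shut fingers; the grasp point (between the pads) lies 19 mm behind it; z points along the fingers, y is the line along which they close (so a half turn about z gives the same grasp; the last joint's range is limited). The gripper opens to 85 mm and grips with 20 to 120 N. Pads are 22 mm wide; open, the fingers measure 114 mm over their backs; the gripper's body (76 mm by 85 mm) begins 54 mm behind the grasp point. The pads swing forward as they close: fully open they stand 13 mm farther back than shut.
Start: joints at [1.008, 0.477, 0.022, 1.555, -0.011, 1.109, -0.083], TCP at [0.297, -0.606, 0.231] pointing down, gripper open.
Joint ranges: [-2.96, 2.96], [-0.34, 2.1], [-1.41, 1.46], [0.24, 2.44], [-1.37, 4.51], [0.17, 1.92], [-2.96, 2.96]. Speed limits (rad/s): [2.39, 2.39, 3.14, 3.14, 3.14, 3.14, 3.14].

INTERFACE

Orientations are given as a unit quaternion [w, x, y, z].
In Python, from station import readout, imaging, hand_in gives the robot as it stands.
- The arm moves only by the tool drive_tool, never from a script. Its argument "series" is a list of rows, each a list of 5 numbers: the shift along the tool's x, y, z in cm, then the turn about the tool's z in degrees, then the closure, from -1 (fully open) to 1 (shut). A call has 1 to 8 rows; each row shifts and turns the commanded pose from where the row before left it, along the tool's axes as they then stand; what a row does not reach is not made up. A row lasts 1/10 s, in which the tool goes at most 50 mm and 8.59 degrees, less where a joint would pass 70% of its speed; a pose out of reach is approached as far as the arm can. A call with a gripper value outside its range is refused whole. The fingers move at their own pace and stop on an object; "squeeze" is the grip in N (left out, the last holds). Time passes only in rows, so rows that do not move let the fingers close. It gives the time, the measured TCP pose, the force, the opening and the grip force at its end, in the units of the state.
- readout.get_obs(): the state, without advancing time (a new reading comes with each control period).
- imaging.read_camera(name): name is "side" or "top"; returns the picture (480x640x3 uint8, red, green, blue); there is no depth.
- imaging.camera_model(name): a dict with "vfov" (degrees; the focal length in pixels is half the picture's height over the tangent of half this angle, whatever the lens; pixels are square), "cx", "cy" (the principal point, pixels), "xyz" and "orientation" of the camera in the world. Camera axes: x right, y down, z forward; pixel columns grow to the right and rows downward; lengths in m; the calibration is good to about 2 mm. A picture is of the moment at which its call begins. camera_model takes no time and is no camera call.
- hand_in(): hands the job in; it is judged then, once.
Trained networks look in the newest picture that a camera, given by its name, has taken for a name from the list of things; names that differ only in an ending like _2 or _b are one class to them, and where a whole thing is asked for, a point or a joint stands for the part that bears it (a point fixed in the world has none). Each returns a list of dicts, best first, with "conf" (0 to 1); they miss things now and then, are a little off and sometimes report something else, mostly with a low value. They report only what shows in the picture. A call takes as long as a camera call.
- imaging.cut_out(thing, camera): "mask" (480x640 bool, what is visible of it) and "centre" ([column, row] in pixels, amid what is visible of it).
The state is a dict: "t": time; "q": joint angles; "joint_vel": joint speeds; "joint_torque": joint torques, N m; "eef_pos": TCP position; "tool_rot": TCP orientation; "contact_force": force on the tool from outside, world axes, zero at the start; "torque": the same for the moment, N m; "gripper_width": opening from 0.0 (shut) to 1.0 (fully open); "grasp_force": force on a finger pad.
Only numpy, scipy, OpenCV 4.12 (cv2) and the standard library are available. Lean on these libraries where they do the work, as an engineer would, in place of code of your own. Each camera call takes 0.05 s, during which the arm holds its last target. There are 200 camera calls.

TASK

Spin the sample tubes down briefly in the white bench centrifuge, working only by touch with the fingertips and lifting nothing: push its open lid down from above until it is fully shut and the catch has snapped, and then (the machine tests its lid lock as it is switched on) press in the raised left half of the black rocker so that it stays on. Only then press the round short-spin key all the way in and keep it in: the program finishes while still holding that key down with the fingertips. Do not press the square key, do not open the lid any wider, and leave everything else on the counter where it stands.

Things in the scene. Friction and masses are not known exactly. Their poses are not given: they have to be found in the camera images.
- centrifuge: white bench microcentrifuge, 260 (x) x 220 (y) x 124 mm high with the lid shut; immovable. Origin: centre of its underside; +x to its back, +y to its left as seen from its control panel, +z up; turned up to 15 degrees. The grey panel is the front 85 mm, sloping down to the front at 0.314 rad from level, its middle at (-0.0875, 0, 0.064) in this frame. The rotor housing's rim is 100 mm up
- lid_hinge (a point): middle of the lid's hinge axis, which runs along the centrifuge's y axis at its back, 104 mm above the counter; in the centrifuge's frame it is at (0.122, 0, 0.104)
- lid_edge (a point): where to push the lid: point on its outer (upper) face, mid width, 18 mm in from its front edge. The lid is a slab 216 mm wide, 16 mm thick. Shut, the point is 120 mm above the counter, 156 mm in front of the hinge axis and 16 mm above it; it swings about that axis. The point's z axis is the outward normal of that face, its x points to the hinge
- lid (a joint): lid angle, rad: 0 shut, grows as it opens up and back about lid_hinge, stop at 1.1. Starts at 0.65 to 0.9. Spring and friction hold it; about 4 N at lid_edge moves it, 6 to 8 N takes it over the catch in the last 15 mm. Let go before the catch has snapped, it rises again. Caught, it stays under 0.02
- catch (a joint): travel, m, of the spring catch that holds the lid: 0 at rest (also when the lid is caught), up to 0.006 when pushed in. The lid's steel striker bar pushes it back about 3 mm and it snaps out over the bar
- catch_button (a point): front face of the catch's release button, 30 x 13 mm, on the upright step between the panel and the lid, in the middle; pushed in (toward the back) it frees the lid. Not to be pressed
- rocker_press (a point): where to press the black rocker: on its raised left half, 15 mm left of its pivot. Rocker: 25 mm (up the slope) x 44 mm, at the panel's left end, a shallow V. Off: right half parallel to the panel, left end 11 mm out. On: left half parallel to the panel, 4.5 mm above it. The point moves 4.5 mm in, square to the panel. While off the point's z axis is square to the panel
- rocker (a joint): rocker angle, rad: 0 off (as at the start), 0.30 on (left half pressed in). Over-centre: it needs about 3 to 4 N, flips past 0.15 and stays
- round_key_top (a point): centre of the face of the round short-spin key, 27 mm across, at the right end of the panel; it stands 9.5 mm out of the panel. The point's z axis points out of the panel, square to it
- round_key (a joint): travel of the round key, m: 0 out, 0.005 fully in, square to the panel; sprung, 1.2 N at first, about 3.2 N fully in. Springs back when let go
- square_key_top (a point): centre of the face of the square key, 26 x 26 mm, 56 mm to the left of the round one, also 9.5 mm out. It starts a timed run: not to be pressed
- square_key (a joint): travel of the square key, m: 0 out, 0.005 fully in; sprung as the round one
- tube_rack: white moulded rack for 16 mm tubes, 144 x 104 x 66 mm, beside the centrifuge on its right; origin: centre of its underside. A loose bystander
- tube_1: capped sample tube, 17 mm across, 90 mm tall, standing in the rack; origin: centre of its bottom. A loose bystander
- tube_2: a second such tube in the rack
- tube_3: a third such tube in the rack
- pipette: adjustable pipette, 243 mm long, 31 mm high, lying on the counter in front of the centrifuge; origin: under its middle. A loose bystander
- mug: coffee mug, 81 x 113 x 101 mm, in front and to the left of the centrifuge; origin: centre of its underside. A loose bystander
- flask: volumetric flask with stopper, 62 mm across, 172 mm tall, far to the right; origin: centre of its underside. A loose bystander
- beaker: glass beaker, 56 mm across, 70 mm tall, far to the right; origin: centre of its underside. A loose bystander

How it is judged:
On the way, in this order (a step that is already met when the one before it is completed fails the run):
1. the lid is fully shut and its catch has snapped over the striker (value of joint lid below 0.03 rad and value of joint catch below 0.002 m), for 0.2 s.
2. the rocker is switched on (value of joint rocker above 0.25 rad), for 0.1 s.
3. the round key is pressed all the way in with the fingers (value of joint round_key above 0.004 m and contact force between the fingers and round_key above 1 N), for 0.2 s.
At the end, for the whole second after the job is handed in: the lid is shut (under 0.03 rad) with the catch snapped out (under 2 mm), the rocker is on (over 0.25 rad), the square key is out, and the fingers hold the round key in (over 4 of its 5 mm, contact force over 1 N) through the last second (all of step 1 and all of step 3 and value of joint rocker above 0.25 rad and value of joint square_key below 0.0015 m); the arm keeps its last pose, push and grip.
It fails at once if the machine is switched on while the lid is open (value of joint rocker above 0.25 rad and value of joint lid above 0.1 rad).
It fails at once if the round key is pressed before the lid is shut and the machine is on (value of joint round_key above 0.0025 m and (value of joint lid above 0.1 rad or value of joint rocker below 0.15 rad)).
It fails at once if the square key is pressed (more than half its travel) (value of joint square_key above 0.0025 m).
It fails at once if the lid is lifted wider open than it stood (value of joint lid above 1 rad).
It fails at once if a bystander is moved by more than 20 mm or lifted (distance of any of tube_rack, tube_1, tube_2, tube_3, pipette, mug, flask, beaker from where it was at the start of the episode above 0.02 m).
It also fails if it takes over 40 s, if anything falls off the work surface, if the arm or the gripper's body presses on something with over 40 N, if the wrist force passes 120 N, or if a joint passes its speed limit or range.

## Working session

There is one attempt and no reset: what is moved stays moved. The work goes in short steps, Python scripts to look and compute and a tool call to move; the robot and the scene stay as the last step left them, time stands still between calls to the robot, and variables do not carry over. Pictures are saved under pics/ and viewed, at most 10 in all, crops included, and the job is handed in when it is done.

Besides the shell and the picture viewer there is one more tool, called as name([rows], argument=value, ...), one row to a line, values as JSON. drive_tool: Moves the arm, as the interface text tells. Its arguments: {"type":"object","properties":{"series":{"type":"array"},"squeeze":{"type":"number"}},"required":["series"]}

```bash
mkdir -p pics
python3 - <<'E'
from station import readout, imaging
import cv2
for c in ("side","top"):
    im=imaging.read_camera(c); cv2.imwrite(f"pics/{c}0.png",im[:,:,::-1])
    print(c,imaging.camera_model(c))
    for th in ("centrifuge","lid_edge","round_key_top","square_key_top","rocker_press","catch_button","tube_rack","mug","pipette"):
        r=imaging.cut_out(th,c)
        print(th,[(round(d["conf"],2),[round(float(v),1) for v in d["centre"]],int(d["mask"].sum())) for d in r[:3]])
o=readout.get_obs(); print(o)
E
```

```text
side {'vfov': 47.24010131167512, 'cx': 314.28640727799007, 'cy': 236.96560401226856, 'xyz': array([ 0.52268176, -1.19351746,  0.923005  ]), 'orientation': array([-0.44786282,  0.89402692, -0.01063336,  0.00465806])}
centrifuge [(0.65, [340.6, 230.4], 8188)]
lid_edge [(0.69, [359.1, 200.5], 2676)]
round_key_top [(0.65, [293.9, 242.6], 64)]
square_key_top [(0.41, [291.5, 231.7], 41)]
rocker_press []
catch_button []
tube_rack [(0.73, [352.6, 299.6], 2461)]
mug [(0.85, [252.0, 177.2], 1055)]
pipette [(0.72, [238.3, 269.0], 457), (0.22, [315.9, 385.5], 1095)]
top {'vfov': 42.224034003101075, 'cx': 318.75810170900354, 'cy': 232.8935916142303, 'xyz': array([ 0.24219669, -0.10315274,  1.55772933]), 'orientation': array([ 0.07190175, -0.70017324,  0.70646265, -0.07414922])}
centrifuge [(0.92, [283.9, 213.6], 10528)]
lid_edge [(0.87, [287.0, 178.8], 3938)]
round_key_top [(0.53, [282.5, 210.3], 10376)]
square_key_top [(0.64, [284.6, 257.5], 77)]
rocker_press [(0.64, [251.6, 246.5], 178)]
catch_button []
tube_rack [(0.76, [371.2, 205.1], 2599), (0.43, [478.0, 240.0], 544)]
mug [(0.72, [163.6, 313.0], 1385)]
pipette [(0.95, [317.5, 318.0], 635), (0.22, [354.3, 185.8], 23)]
{'t': 1.0, 'q': array([ 1.00790303,  0.47698944,  0.02241084,  1.55537396, -0.01150659,
        1.10932494, -0.08310657]), 'joint_vel': array([ 3.09057478e-03, -1.76065573e-04, -1.29156940e-03, -6.51932578e-05,
        4.69577877e-04, -8.38926100e-04,  6.95805250e-04]), 'joint_torque': array([ 6.23785709e-04, -5.96324515e+01,  1.60661627e+00, -2.81549084e+01,
        1.25149926e-02,  1.49110085e-03, -6.83778367e-08]), 'eef_pos': array([ 0.29652421, -0.60640702,  0.23132622]), 'tool_rot': array([1.34779340e-05, 9.74261105e-01, 2.25422489e-01, 1.21068423e-05]), 'contact_force': array([0.10313679, 0.32809308, 0.87248057]), 'torque': array([-0.03051932,  0.03667638, -0.02106821]), 'grasp_force': 0.0, 'gripper_width': 0.9968200692922476}
```

Run:
```python
import cv2
a=cv2.imread("pics/top0.png")[110:350,130:450]; cv2.imwrite("pics/t1.png",cv2.resize(a,(800,600),interpolation=cv2.INTER_CUBIC))
a=cv2.imread("pics/side0.png")[130:340,210:490]; cv2.imwrite("pics/s1.png",cv2.resize(a,(800,600),interpolation=cv2.INTER_CUBIC))
```

```text
(no output)
```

View pics/t1.png

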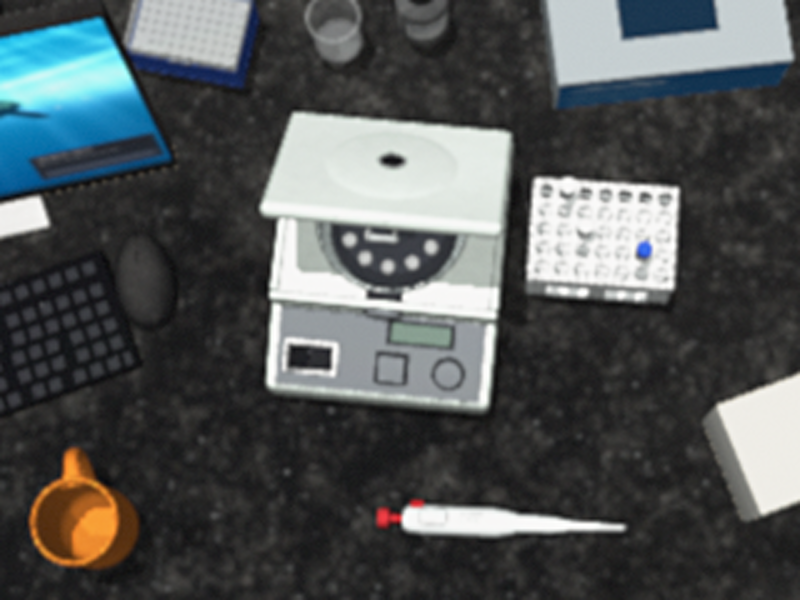

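View pics/s1.png

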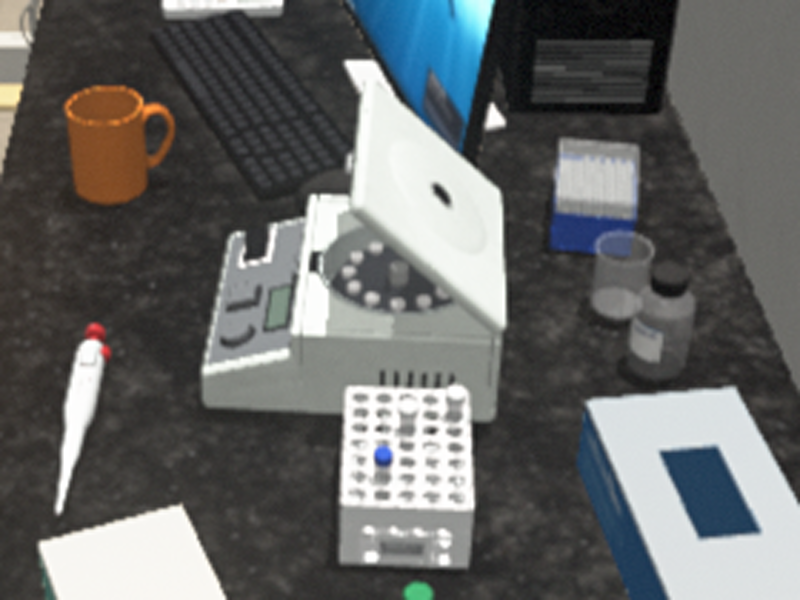

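```bash
cat > h.py <<'E'
import numpy as np
from scipy.spatial.transform import Rotation as R
from station import imaging
def model(c):
    m=imaging.camera_model(c); q=m["orientation"]
    return 240/np.tan(np.radians(m["vfov"]/2)),m["cx"],m["cy"],m["xyz"],R.from_quat([q[1],q[2],q[3],q[0]])
M={c:model(c) for c in("top","side")}
def proj(c,P):
    f,cx,cy,t,r=M[c]; p=r.inv().apply(np.asarray(P)-t); return np.array([cx+f*p[0]/p[2],cy+f*p[1]/p[2]])
n=np.array([-np.sin(.314),0,np.cos(.314)]);u=np.array([np.cos(.314),0,np.sin(.314)])
def panel(s,y,h): return np.array([-.0875,0,.064])+s*u+np.array([0,y,0])+h*n
def lidpt(a,x,y,z=.016): # x forward negative rel. hinge
    return np.array([.122+x*np.cos(a)+z*np.sin(a), y, .104-x*np.sin(a)+z*np.cos(a)])
def world(p,P): # p=x,y,yaw
    return R.from_euler('z',p[2]).apply(P)+np.array([p[0],p[1],0])
E
cat > fit.py <<'E'
from h import *
from scipy.optimize import least_squares
T=lambda a,b:("top",np.array([130+a/2.5,110+b/2.5])); S=lambda a,b:("side",np.array([210+a/2.857,130+b/2.857]))
obs=[(T(448,374),lambda p:panel(p[4],p[5],.0095)),(T(391,369),lambda p:panel(p[4],p[5]+.056,.0095)),
(T(311,357),lambda p:panel(p[6],p[7],.004)),
(T(268,390),lambda p:[-.13,.11,.03]),(T(490,410),lambda p:[-.13,-.11,.03]),
(T(272,298),lambda p:[-.045,.11,.1]),(T(497,316),lambda p:[-.045,-.11,.1]),
(T(262,208),lambda p:lidpt(p[3],-.174,.108)),(T(500,230),lambda p:lidpt(p[3],-.174,-.108)),
(T(295,113),lambda p:lidpt(p[3],p[8],.108)),(T(512,130),lambda p:lidpt(p[3],p[8],-.108)),
(S(205,403),lambda p:[-.13,-.11,0]),(S(495,418),lambda p:[.13,-.11,0]),
(S(237,335),lambda p:panel(p[4],p[5],.006)),(S(243,298),lambda p:panel(p[4],p[5]+.056,.006)),
(S(350,208),lambda p:lidpt(p[3],-.174,-.108)),(S(370,84),lambda p:lidpt(p[3],-.174,.108)),
(S(503,327),lambda p:lidpt(p[3],p[8],-.108))]
res=lambda p:np.concatenate([proj(o[0],world(p,np.array(f(p))))-o[1] for o,f in obs])
s=least_squares(res,[.45,0,0,.75,0,-.07,0,.07,0],loss="soft_l1")
p=s.x; print(p.round(4)); print(res(p).reshape(-1,2).round(1).tolist())
np.save("p.npy",p)
E
python3 fit.py
```

```text
[ 0.5996 -0.0295 -0.1014  0.7156 -0.0138 -0.0679 -0.0113  0.0677 -0.0019]
[[0.4, -0.4], [0.2, -0.5], [0.0, 0.0], [0.3, -0.3], [-0.3, -0.2], [-0.8, -2.8], [0.5, -1.7], [-0.8, 0.2], [1.3, 0.2], [-1.5, -0.7], [0.2, 0.4], [-1.5, 5.3], [-1.1, 5.2], [-0.9, -0.6], [-0.6, -0.7], [0.7, -0.0], [-2.1, -1.8], [0.1, -0.1]]
```

drive_tool([
  [0,0,-3.5,8,1],
  [0,0,-3.5,8,1],
  [0,0,0,8,1],
  [0,0,0,7.8,1],
  [0,0,0,0,1],
], squeeze=30)

```text
t: 1.5
eef_pos: [0.2967, -0.6063, 0.3016]
tool_rot: [0.0, 0.999, -0.051, 0.0]
contact_force: [0.6, -0.4, -0.6]
gripper_width: 0.144
grasp_force: 0.0
```

```bash
cat > d.py <<'E'
from h import *
from station import readout
p=np.load("p.npy"); o=readout.get_obs(); q=o["tool_rot"]; r=R.from_quat([q[1],q[2],q[3],q[0]])
print("t",o["t"],"toolx ang",np.degrees(np.arctan2(*r.apply([1,0,0])[[1,0]])),"want",np.degrees(p[2]),o["eef_pos"].round(4),o["contact_force"].round(2),o["gripper_width"])
T={"lid%.2f"%a:lidpt(a,-.156,0)+[.011,0,0] for a in(p[3],.5,.3,.15,0)}
T["rock"]=panel(p[6],p[7]+.016,.009)+[-.007,0,0]; T["round"]=panel(p[4],p[5],.0095)+[-.007,0,0]
T["roundface"]=panel(p[4],p[5],.0095)
for k,v in T.items():
    w=world(p,v); print(k,"world",w.round(4),"tool cm",(100*r.inv().apply(w-o["eef_pos"])).round(2))
E
python3 d.py
```

```text
t 1.5 toolx ang -5.797473772429418 want -5.807192555440533 [ 0.2967 -0.6063  0.3016] [ 0.58 -0.4  -0.56] 0.14398985535852316
lid0.72 world [ 0.6252 -0.0321  0.2184] tool cm [ 26.88 -60.45   8.29]
lid0.50 world [ 0.6033 -0.0298  0.1928] tool cm [ 24.68 -60.46  10.85]
lid0.30 world [ 0.5883 -0.0283  0.1654] tool cm [ 23.17 -60.46  13.59]
lid0.15 world [ 0.5808 -0.0276  0.1431] tool cm [ 22.42 -60.46  15.82]
lid0.00 world [ 0.5767 -0.0271  0.12  ] tool cm [ 22.   -60.46  18.13]
rock world [0.5006 0.0648 0.0691] tool cm [ 13.5  -68.84  23.22]
round world [ 0.4827 -0.0858  0.0688] tool cm [ 13.25 -53.68  23.26]
roundface world [ 0.4897 -0.0865  0.0688] tool cm [ 13.95 -53.68  23.26]
```

drive_tool([
  [1.9,-4.3,0,0,1],
  [1.9,-4.3,0,0,1],
  [1.9,-4.3,0,0,1],
  [1.9,-4.3,0,0,1],
  [1.9,-4.3,0,0,1],
  [1.9,-4.3,0,0,1],
  [1.9,-4.3,0,0,1],
  [1.9,-4.3,0,0,1],
])

```text
t: 2.3
eef_pos: [0.4827, -0.2776, 0.3013]
tool_rot: [0.0, 0.999, -0.048, 0.0]
contact_force: [0.8, -0.3, 0.3]
gripper_width: 0.001
grasp_force: 0.0
```

drive_tool([
  [1.9,-4.3,0,0,1],
  [1.9,-4.3,0,0,1],
  [1.9,-4.3,0,0,1],
  [1.9,-4.3,0,0,1],
  [1.9,-4.3,0,0,1],
  [0,0,0,0,1],
  [0,0,0,0,1],
])

```text
t: 3.0
eef_pos: [0.5984, -0.0736, 0.3008]
tool_rot: [-0.0, 0.999, -0.047, -0.0]
contact_force: [0.3, 0.3, -1.3]
gripper_width: -0.0
grasp_force: 0.0
```

```bash
python3 d.py
```

```text
t 3.0 toolx ang -5.402211322335298 want -5.807192555440533 [ 0.5984 -0.0736  0.3008] [ 0.32  0.27 -1.27] -0.0002430609610497799
lid0.72 world [ 0.6252 -0.0321  0.2184] tool cm [ 2.29 -4.39  8.24]
lid0.50 world [ 0.6033 -0.0298  0.1928] tool cm [ 0.09 -4.4  10.8 ]
lid0.30 world [ 0.5883 -0.0283  0.1654] tool cm [-1.42 -4.42 13.54]
lid0.15 world [ 0.5808 -0.0276  0.1431] tool cm [-2.17 -4.42 15.77]
lid0.00 world [ 0.5767 -0.0271  0.12  ] tool cm [-2.58 -4.42 18.08]
rock world [0.5006 0.0648 0.0691] tool cm [-11.02 -12.86  23.18]
round world [ 0.4827 -0.0858  0.0688] tool cm [-11.38   2.3   23.21]
roundface world [ 0.4897 -0.0865  0.0688] tool cm [-10.68   2.3   23.21]
```

drive_tool([
  [1.1,-2.2,1,0.4,1],
  [1.2,-2.2,2,0,1],
  [0,0,3,0,1],
  [0,0,0.5,0,1],
  [0,0,0.5,0,1],
  [0,0,0.5,0,1],
  [0,0,0.5,0,1],
  [0,0,0,0,1],
])

```text
t: 3.8
eef_pos: [0.6257, -0.0342, 0.2216]
tool_rot: [0.0, 0.999, -0.054, 0.0]
contact_force: [0.0, -0.3, -0.6]
gripper_width: 0.001
grasp_force: 0.0
```

drive_tool([
  [-0.3,0,0.5,0,1],
  [-0.5,0,0.6,0,1],
  [-0.5,0,0.6,0,1],
  [-0.5,0,0.6,0,1],
  [-0.5,0,0.7,0,1],
  [0,0,0,0,1],
])

```text
t: 4.4
eef_pos: [0.6014, -0.0309, 0.19]
tool_rot: [0.0, 0.999, -0.053, -0.001]
contact_force: [-0.7, 0.2, 0.3]
gripper_width: 0.002
grasp_force: 0.0
```

```bash
python3 d.py
python3 - <<'E'
from station import imaging
import cv2
im=imaging.read_camera("side")[130:340,210:490,::-1]; cv2.imwrite("pics/s2.png",cv2.resize(im,(800,600),interpolation=cv2.INTER_CUBIC))
E
```

```text
t 4.4 toolx ang -6.129305500992576 want -5.807192555440533 [ 0.6014 -0.0309  0.19  ] [-0.66  0.16  0.27] 0.002053392167002132
lid0.72 world [ 0.6252 -0.0321  0.2184] tool cm [ 2.37 -0.14 -2.85]
lid0.50 world [ 0.6033 -0.0298  0.1928] tool cm [ 0.18 -0.13 -0.29]
lid0.30 world [ 0.5883 -0.0283  0.1654] tool cm [-1.32 -0.12  2.46]
lid0.15 world [ 0.5808 -0.0276  0.1431] tool cm [-2.07 -0.12  4.69]
lid0.00 world [ 0.5767 -0.0271  0.12  ] tool cm [-2.48 -0.12  7.  ]
rock world [0.5006 0.0648 0.0691] tool cm [-11.02  -8.44  12.11]
round world [ 0.4827 -0.0858  0.0688] tool cm [-11.19   6.72  12.15]
roundface world [ 0.4897 -0.0865  0.0688] tool cm [-10.49   6.71  12.14]
```

View pics/s2.png

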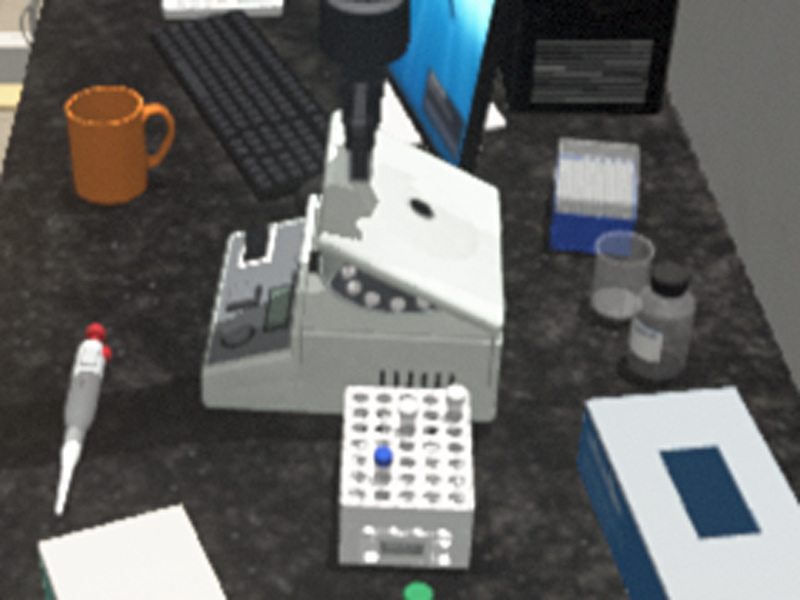

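The side view shows the lid pushed down part-way with the fingertips (350,175) near its front edge, and nothing else has moved. I'll keep following the arc.

drive_tool([
  [-0.5,0,0.9,0,1],
  [-0.5,0,0.9,0,1],
  [-0.4,0,1.0,0,1],
  [-0.3,0,1.0,0,1],
  [-0.2,0,1.0,0,1],
  [-0.2,0,1.0,0,1],
  [-0.1,0,0.8,0,1],
  [0,0,0,0,1],
])

```text
t: 5.25
eef_pos: [0.5801, -0.0288, 0.1238]
tool_rot: [0.0, 0.999, -0.054, -0.001]
contact_force: [0.4, -0.6, -0.0]
gripper_width: 0.002
grasp_force: 0.0
```

drive_tool([
  [0,0,0.3,0,1],
  [0,0,0.2,0,1],
  [0,0,0.1,0,1],
  [0,0,0,0,1],
])

```text
t: 5.65
eef_pos: [0.5809, -0.0288, 0.12]
tool_rot: [0.0, 0.999, -0.054, 0.0]
contact_force: [-3.8, 0.1, 9.5]
gripper_width: 0.001
grasp_force: 4.5
```

drive_tool([
  [0,0,0.2,0,1],
  [0,0,0.2,0,1],
  [0,0,0,0,1],
])

```text
t: 5.95
eef_pos: [0.5811, -0.0288, 0.1195]
tool_rot: [0.0, 0.999, -0.054, 0.0]
contact_force: [-15.0, 0.1, 38.1]
gripper_width: -0.0
grasp_force: 19.0
```

drive_tool([
  [0,0,0.2,0,1],
  [0,0,0,0,1],
  [0,0,0,0,1],
])

```text
t: 6.25
eef_pos: [0.5811, -0.0288, 0.1193]
tool_rot: [0.0, 0.999, -0.054, 0.001]
contact_force: [-20.4, 0.1, 52.4]
gripper_width: 0.003
grasp_force: 26.0
```

drive_tool([
  [0,0,-0.8,0,1],
  [0,0,-2,0,1],
  [0,0,-3,0,1],
  [-3,-2,0,0,1],
  [-3.5,-3,0,0,1],
  [-3.5,-3,0,0,1],
  [0,0,0,0,1],
])

```text
t: 6.95
eef_pos: [0.4863, 0.0662, 0.1711]
tool_rot: [-0.001, 0.999, -0.05, -0.001]
contact_force: [-0.0, 0.4, 0.2]
gripper_width: 0.001
grasp_force: 0.0
```

```bash
python3 d.py
python3 - <<'E'
from station import imaging
import cv2
im=imaging.read_camera("side")[130:340,210:490,::-1]; cv2.imwrite("pics/s3.png",cv2.resize(im,(800,600),interpolation=cv2.INTER_CUBIC))
im=imaging.read_camera("top")[170:320,210:410,::-1]; cv2.imwrite("pics/t3.png",cv2.resize(im,(800,600),interpolation=cv2.INTER_CUBIC))
E
```

```text
t 6.95 toolx ang -5.70080019552934 want -5.807192555440533 [0.4863 0.0662 0.1711] [-0.04  0.4   0.18] 0.0009058092799191353
lid0.72 world [ 0.6252 -0.0321  0.2184] tool cm [14.78  8.4  -4.77]
lid0.50 world [ 0.6033 -0.0298  0.1928] tool cm [12.59  8.39 -2.2 ]
lid0.30 world [ 0.5883 -0.0283  0.1654] tool cm [11.09  8.4   0.54]
lid0.15 world [ 0.5808 -0.0276  0.1431] tool cm [10.33  8.4   2.77]
lid0.00 world [ 0.5767 -0.0271  0.12  ] tool cm [9.92 8.4  5.08]
rock world [0.5006 0.0648 0.0691] tool cm [ 1.45  0.02 10.2 ]
round world [ 0.4827 -0.0858  0.0688] tool cm [ 1.17 15.17 10.22]
roundface world [ 0.4897 -0.0865  0.0688] tool cm [ 1.87 15.17 10.21]
```

View pics/s3.png

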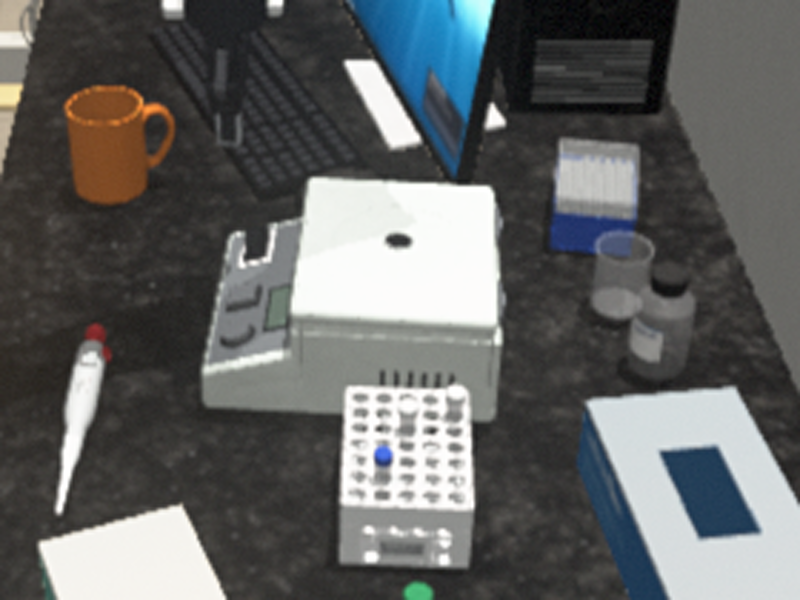

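View pics/t3.png

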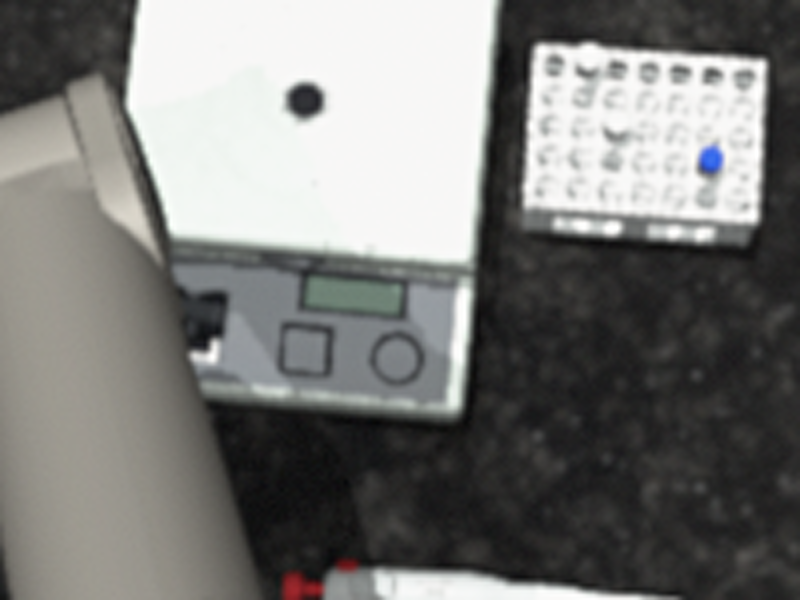

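drive_tool([
  [0.7,0,2.5,0,1],
  [0.7,0,3,0,1],
  [0,0,2.5,0,1],
  [0,0,0.8,0,1],
  [0,0,0.4,0,1],
  [0,0,0.2,0,1],
  [0,0,0.2,0,1],
  [0,0,0,0,1],
])

```text
t: 7.85
eef_pos: [0.5045, 0.06, 0.076]
tool_rot: [-0.0, 0.999, -0.054, 0.001]
contact_force: [-0.2, 0.6, 0.1]
gripper_width: 0.003
grasp_force: 0.0
```

drive_tool([
  [0,0,0.2,0,1],
  [0,0,0.2,0,1],
  [0,0,0.2,0,1],
  [0,0,0,0,1],
])

```text
t: 8.25
eef_pos: [0.5046, 0.0603, 0.07]
tool_rot: [-0.0, 0.999, -0.053, 0.001]
contact_force: [-1.6, -0.1, 7.8]
gripper_width: -0.001
grasp_force: 4.0
```

drive_tool([
  [0,0,0.2,0,1],
  [0,0,0,0,1],
])

```text
t: 8.45
eef_pos: [0.5049, 0.0605, 0.0685]
tool_rot: [-0.0, 0.999, -0.053, 0.001]
contact_force: [-2.0, 0.1, 4.7]
gripper_width: -0.003
grasp_force: 2.2
```

drive_tool([
  [0,0,0.2,0,1],
  [0,0,0.1,0,1],
  [0,0,0,0,1],
])

```text
t: 8.75
eef_pos: [0.5048, 0.0602, 0.0654]
tool_rot: [-0.0, 0.999, -0.054, 0.001]
contact_force: [-1.9, -0.3, 13.1]
gripper_width: -0.001
grasp_force: 7.0
```

drive_tool([
  [0,0,0.2,0,1],
  [0,0,0,0,1],
])

```text
t: 8.95
eef_pos: [0.505, 0.0603, 0.065]
tool_rot: [0.0, 0.999, -0.054, 0.001]
contact_force: [-8.9, -1.5, 31.1]
gripper_width: 0.001
grasp_force: 16.7
```

drive_tool([
  [0,0,-1,0,1],
  [0,0,-3,0,1],
  [0,0,-3,0,1],
  [-0.6,4,0,0,1],
  [-0.6,4,0,0,1],
  [-0.6,4,0,0,1],
  [0,2.4,0,0,1],
  [0,0,0,0,1],
])

```text
t: 9.75
eef_pos: [0.4694, -0.0853, 0.132]
tool_rot: [0.001, 0.998, -0.057, -0.001]
contact_force: [0.2, 0.3, 0.1]
gripper_width: -0.003
grasp_force: 0.0
```

```bash
python3 d.py
python3 - <<'E'
from station import imaging
import cv2,numpy as np
a=imaging.read_camera("side")[185:275,260:380,::-1]; b=imaging.read_camera("top")[215:305,220:340,::-1]
c=np.hstack([cv2.resize(x,(400,300),interpolation=cv2.INTER_CUBIC) for x in (a,b)]); 
d=np.hstack([cv2.resize(cv2.imread(f)[s],(400,300),interpolation=cv2.INTER_CUBIC) for f,s in(("pics/side0.png",np.s_[185:275,260:380]),("pics/top0.png",np.s_[215:305,220:340]))])
cv2.imwrite("pics/c4.png",np.vstack([c,d]))
E
```

```text
t 9.75 toolx ang -6.507649531867668 want -5.807192555440533 [ 0.4694 -0.0853  0.132 ] [0.24 0.28 0.14] -0.002633140489020352
lid0.72 world [ 0.6252 -0.0321  0.2184] tool cm [14.86 -7.04 -8.67]
lid0.50 world [ 0.6033 -0.0298  0.1928] tool cm [12.67 -7.02 -6.11]
lid0.30 world [ 0.5883 -0.0283  0.1654] tool cm [11.16 -7.01 -3.36]
lid0.15 world [ 0.5808 -0.0276  0.1431] tool cm [10.41 -7.   -1.14]
lid0.00 world [ 0.5767 -0.0271  0.12  ] tool cm [10.   -7.    1.18]
rock world [0.5006 0.0648 0.0691] tool cm [  1.4  -15.27   6.27]
round world [ 0.4827 -0.0858  0.0688] tool cm [ 1.33 -0.12  6.32]
roundface world [ 0.4897 -0.0865  0.0688] tool cm [ 2.03 -0.12  6.32]
```

View pics/c4.png

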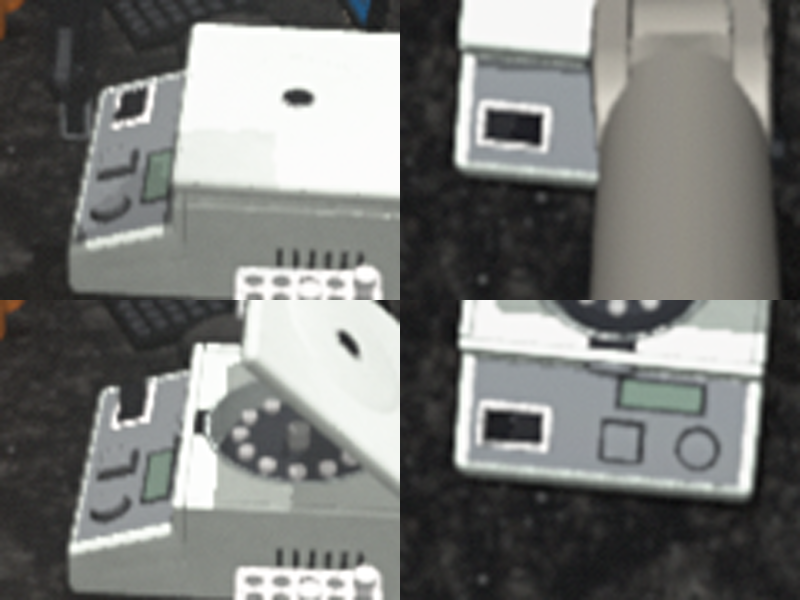

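The far side of the white rocker frame, hidden at first, now shows at (135,90), so the rocker is on. The lid is still shut. Next is the round key.

drive_tool([
  [0.6,-0.1,2.5,-0.7,1],
  [0.6,0,2.2,0,1],
  [0,0,0.8,0,1],
  [0,0,0.4,0,1],
  [0,0,0,0,1],
])

```text
t: 10.35
eef_pos: [0.4825, -0.0807, 0.0732]
tool_rot: [-0.0, 0.999, -0.047, -0.0]
contact_force: [0.1, -0.3, 0.1]
gripper_width: 0.0
grasp_force: 0.0
```

drive_tool([
  [0,0,0.3,0,1],
  [0,0,0.2,0,1],
  [0,0,0.2,0,1],
  [0,0,0,0,1],
])

```text
t: 10.75
eef_pos: [0.4834, -0.0815, 0.0667]
tool_rot: [0.0, 0.999, -0.048, 0.001]
contact_force: [0.6, 1.4, 2.8]
gripper_width: -0.002
grasp_force: 0.9
```

drive_tool([
  [0,0,0.2,0,1],
  [0,0,0.2,0,1],
  [0,0,0,0,1],
])

```text
t: 11.05
eef_pos: [0.4838, -0.0815, 0.0634]
tool_rot: [0.0, 0.999, -0.048, 0.001]
contact_force: [-1.5, 0.5, 13.4]
gripper_width: -0.001
grasp_force: 6.5
```

drive_tool([
  [0,0,0.2,0,1],
  [0,0,0,0,1],
])

```text
t: 11.25
eef_pos: [0.484, -0.0816, 0.0628]
tool_rot: [0.0, 0.999, -0.048, 0.001]
contact_force: [-6.4, 0.3, 30.5]
gripper_width: 0.0
grasp_force: 15.7
```

drive_tool([
  [0,0,0,0,1],
  [0,0,0,0,1],
  [0,0,0,0,1],
  [0,0,0,0,1],
  [0,0,0,0,1],
])

```text
t: 11.75
eef_pos: [0.484, -0.0816, 0.0628]
tool_rot: [0.0, 0.999, -0.048, 0.001]
contact_force: [-5.6, 1.2, 30.4]
gripper_width: 0.004
grasp_force: 15.3
```

Run:
```python
from station import imaging
import cv2,numpy as np
a=imaging.read_camera("side")[185:275,260:380,::-1]
cv2.imwrite("pics/s5.png",cv2.resize(a,(800,600),interpolation=cv2.INTER_CUBIC))
```

```text
(no output)
```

View pics/s5.png

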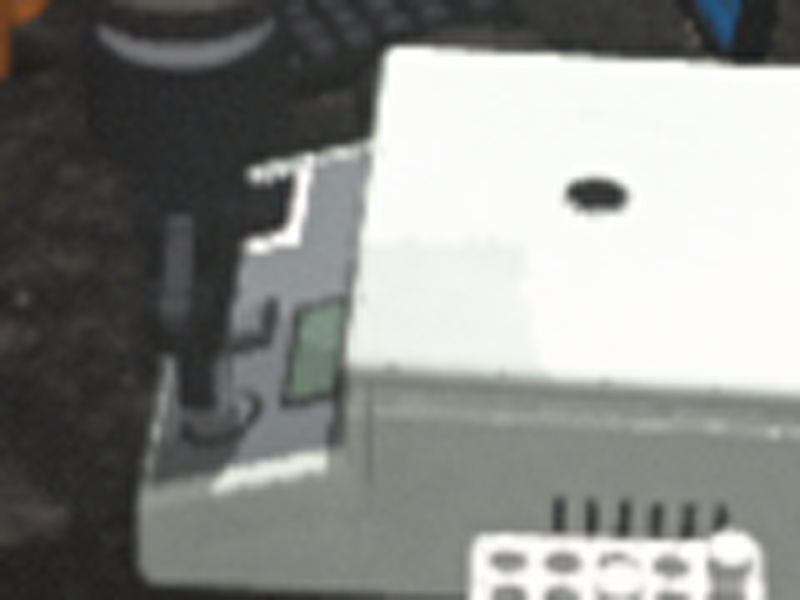

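The fingertips at (200,405) are on the round key, which is pressed in. The square key at (255,330) is still out, the rocker is on and the lid is shut.

```bash
python3 -c "
from station import hand_in
print(hand_in())"
```

```text
the job is handed in; nothing more can be done
None
```

I handed the job in with the lid shut and caught, the rocker on, and the fingertips holding the round key fully in at about 30 N; the hand-in returned no verdict.

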